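Fill the humidifier jar with clay nuggets

ROBOT

A 6-joint arm with a two-finger parallel gripper is mounted at the origin on the work surface. World frame = base frame: x ahead of the robot, y to its left, z up, the work surface at z = 0. Lengths are in mm, angles in rad, forces in N, time in s.
With the tool pointing down it reaches from about 425 to 925 mm from the base axis. Payload 12.5 kg.
Tool frame: the origin (TCP) lies at the very end of the fingers, on their centre line; the grasp point (between the pads) lies 19 mm behind it; z points along the fingers, y is the line along which they close (so a half turn about z gives the same grasp; the last joint's range is limited). The gripper opens to 85 mm and grips with 20 to 120 N. Pads are 22 mm wide; open, the fingers measure 114 mm over their backs; the gripper's body (76 mm by 85 mm) begins 54 mm behind the grasp point. The pads swing forward as they close: fully open they stand 13 mm farther back than shut.
Start: joints at [1.076, 0.491, 1.559, -0, 1.092, -0.106], TCP at [236.908, 578.376, 231.327] pointing down, gripper open.
Joint ranges: [-3.1, 3.1], [-0.84, 2.19], [0.05, 2.79], [-1.13, 4.28], [0.06, 2.93], [-2.69, 2.69]. Speed limits (rad/s): [2.22, 2.22, 2.79, 3.14, 3.14, 3.14].

INTERFACE

Orientations are given as a rotation vector (axis times angle).
In Python, from rig import get_state, read_camera, sign_off gives the robot as it stands.
- The arm moves only by the tool jog_arm, never from a script. Its argument "deltas" is a list of rows, each a list of 2 entries, a list of its own where there are three numbers: the shift along the tool's x, y, z in mm, then the turn, a rotation vector about the tool's x, y, z in degrees. A call has 1 to 8 rows; each row is the pose to reach, as a shift and turn from the pose commanded when the call began, along the tool's axes at that moment; what a row does not reach only later rows make up. A row lasts 1/12 s, in which the tool goes at most 41.7 mm and 7.16 degrees, less where a joint would pass 70% of its speed; a pose out of reach is approached as far as the arm can. A call with a gripper value outside its range is refused whole. "fingers" is the finger opening in mm, from 0 to 85.4, set as the call begins (left out, the last holds). The fingers move at their own pace and stop on an object; "squeeze" is the grip in N (left out, the last holds). Time passes only in rows, so rows that repeat a pose let the fingers close. It gives the time, the measured TCP pose, the force, the opening and the grip force at its end, in the units of the state.
- get_state(): the state, without advancing time (a new reading comes with each control period).
- read_camera(name): name is "side" or "top"; returns a dict with "image" (420x560x3 uint8, blue, green, red), "camera_matrix" (3x3 intrinsics, pixels), "world_from_camera" (4x4, takes a point from camera to world coordinates). Camera axes: x right, y down, z forward; pixel columns grow to the right and rows downward; lengths in mm; the calibration is good to about 2 mm. A picture is of the moment at which its call begins. There is no depth.
- sign_off(): hands the job in; it is judged then, once.
The state is a dict: "time_s": time; "joint_positions": joint angles; "joint_velocities": joint speeds; "joint_efforts": joint torques, N m; "eef_pos": TCP position; "tool_rot": TCP orientation; "ft_force": force on the tool from outside, world axes, zero at the start; "wrist_torque": the same for the moment, N m; "opening": finger opening in mm; "gripper_force": force on a finger pad.
Only numpy, scipy, OpenCV 4.12 (cv2) and the standard library are available. Lean on these libraries where they do the work, as an engineer would, in place of code of your own. Each camera call takes 0.05 s, during which the arm holds its last target. There are 200 camera calls.

TASK

Swing the clamp lever fully shut so that the glass jar is held in its socket, then tip the scoop over the funnel so that all six clay nuggets end up in the jar. Leave the jar clamped and set the empty scoop back upright on its cork mat; do not disturb the glue jar, the cigar box or the scissors.

Things in the scene. Friction and masses are not known exactly. Their poses are not given: they have to be found in the camera images.
- stand: Fixed filling stand: a pale wooden socket block 200 x 100 mm, 22 mm high, with a bright metal funnel held above it by a steel post at its +x end. Origin: on the bench (z = 0), straight under the common axis of socket and funnel; the block runs from x = -120 to +80 mm in its own frame. The socket is a round recess 67 mm wide whose floor is 12 mm above the bench.
- funnel_mouth (a point): Centre of the funnel's open top, 180 mm above the bench, straight over the socket. The mouth is 150 mm wide; the cone narrows downwards at about 50 degrees to a 48 mm throat, whose lower end is 106 mm above the bench, 4 mm over the jar's rim.
- clamp (a joint): The jar clamp, a lever lying level on the stand that swings about an upright pin: 0 = shut (lever points along the stand's -x, away from the jar, and its rubber cam stands against the jar), about 1.0 = wide open (lever turned towards the stand's -y side). It grows counter-clockwise seen from above. It stays where it is left and moves with about 1 N at the knob.
- clamp_hinge (a point): Point on the axis of the lever's upright pin, on the block's top (22 mm above the bench), 82 mm from the jar's axis on the stand's -x side.
- clamp_knob (a point): Centre of the top of the lever's red upright knob: 18 mm in diameter, standing from 40 to 82 mm above the bench, 110 mm from the pin's axis. The steel lever bar under it is 16 mm wide, 30 to 40 mm above the bench.
- jar: Loose narrow glass jar, open at the top, standing in the socket under the funnel: 64 mm outside diameter, 56 mm inside, 90 mm high, floor 5 mm. Origin: centre of its underside, z up.
- scoop: White open scoop with a flat bottom, 130 mm long (x), 80 mm wide (y), walls 40 mm high and 4 mm thick, open at its +x end (the mouth). Origin: centre of its underside. The inner floor is flat at 4 mm height in the rear half and rises gently to 14 mm at the mouth. A dark wooden cross bar bridges it for carrying. About 0.22 kg empty.
- scoop_handle (a point): Centre of the scoop's cross bar: at x = -10, y = 0, z = 88 mm in the scoop's frame. The bar runs along the scoop's y, is 72 mm long between its uprights, 14 mm thick (x) and 22 mm high (z). Grip it across its 14 mm thickness.
- scoop_lip (a point): Middle of the pouring edge at the scoop's mouth: at x = 65, y = 0, z = 14 mm in the scoop's frame. Edge 72 mm wide between the walls.
- mat: Fixed cork mat, 210 x 150 mm (x, y), 5 mm thick, on which the scoop stands. Origin: centre of its underside.
- glue: Bystander: closed amber glue jar, 50 mm wide, 85 mm high. Origin: centre of its underside.
- cigarbox: Bystander: open wooden box with cigars, 180 x 110 mm, 50 mm high. Origin: centre of its underside.
- scissors: Bystander: scissors lying flat, about 180 mm long. Origin: at the pivot, blades to +x.
- nugget0: One of six loose red-brown baked-clay humidifier nuggets (rounded drums 20 mm wide, 18 mm high, 11 g) lying in the scoop. Origin: centre of its base.
- nugget1: One of six loose red-brown baked-clay humidifier nuggets (rounded drums 20 mm wide, 18 mm high, 11 g) lying in the scoop. Origin: centre of its base.
- nugget2: One of six loose red-brown baked-clay humidifier nuggets (rounded drums 20 mm wide, 18 mm high, 11 g) lying in the scoop. Origin: centre of its base.
- nugget3: One of six loose red-brown baked-clay humidifier nuggets (rounded drums 20 mm wide, 18 mm high, 11 g) lying in the scoop. Origin: centre of its base.
- nugget4: One of six loose red-brown baked-clay humidifier nuggets (rounded drums 20 mm wide, 18 mm high, 11 g) lying in the scoop. Origin: centre of its base.
- nugget5: One of six loose red-brown baked-clay humidifier nuggets (rounded drums 20 mm wide, 18 mm high, 11 g) lying in the scoop. Origin: centre of its base.

How it is judged:
By the outcome, as a careful person would: the job done as asked, in the order asked, and still so for the second after the job is handed in, with the robot touching nothing.
It also fails if it takes over 64 s, if anything falls off the work surface, if the arm or the gripper's body presses on something with over 40 N, if the wrist force passes 120 N, or if a joint passes its speed limit or range.

## Working session

There is one attempt and no reset: what is moved stays moved. The work goes in short steps, Python scripts to look and compute and a tool call to move; the robot and the scene stay as the last step left them, time stands still between calls to the robot, and variables do not carry over. Pictures are saved under pics/ and viewed, at most 10 in all, crops included, and the job is handed in when it is done.

Besides the shell and the picture viewer there is one more tool, called after "Emit:" as a command line: name --argument value ..., lists and objects as JSON in quotes. jog_arm: Moves the arm, as the interface text tells. Its arguments: {"type":"object","properties":{"deltas":{"type":"array"},"fingers":{"type":"number"},"squeeze":{"type":"number"}},"required":["deltas"]}

```bash
mkdir -p pics; ls
python3 - <<'E'
from rig import *
import cv2, numpy as np
for n in("side","top"):
    r=read_camera(n); cv2.imwrite(f"pics/{n}0.png",r["image"]); np.savez(f"{n}0.npz",**r)
    print(n,r["camera_matrix"].round(1).tolist(),r["world_from_camera"].round(3).tolist())
print(get_state())
E
```

```text
pics
side [[382.3, 0.0, 286.1], [0.0, 382.3, 212.5], [0.0, 0.0, 1.0]] [[0.828, -0.302, 0.473, 142.74], [-0.561, -0.416, 0.716, -657.453], [-0.02, -0.858, -0.514, 598.387], [0.0, 0.0, 0.0, 1.0]]
top [[451.8, 0.0, 281.2], [0.0, 451.8, 214.3], [0.0, 0.0, 1.0]] [[-0.005, -0.989, 0.146, 399.934], [-1.0, 0.009, 0.025, -9.561], [-0.026, -0.146, -0.989, 1344.36], [0.0, 0.0, 0.0, 1.0]]
{'time_s': 0.1, 'joint_positions': array([ 1.07639985e+00,  4.91488621e-01,  1.55940820e+00,  6.61648927e-06,
        1.09168989e+00, -1.05600896e-01]), 'joint_velocities': array([-1.62034582e-04, -1.73795445e-03, -2.18926900e-03,  5.61373658e-04,
       -4.64727247e-05,  8.45966835e-04]), 'joint_efforts': array([ 3.44080290e-03, -6.19446731e+01, -2.62025803e+01, -5.01358375e-05,
        2.90244636e-03,  1.71856607e-05]), 'eef_pos': array([236.8014356 , 578.18108933, 230.78601317]), 'tool_rot': array([-6.06826170e-01, -3.08212317e+00,  1.48886570e-03]), 'ft_force': array([-0.54634928,  1.26308541, -0.65436499]), 'wrist_torque': array([-0.05219585,  0.01061256,  0.02229591]), 'gripper_force': 0.0, 'opening': 85.94995524891583}
```

View pics/top0.png

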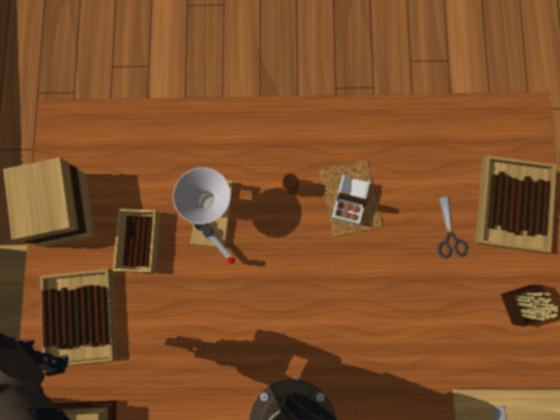

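View pics/side0.png

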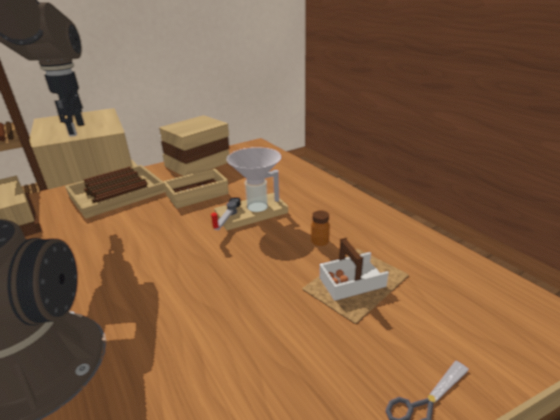

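Top view: funnel is near (202,196), red knob (230,260), scoop (351,200) with its mouth upward (+x) and the nuggets at the rear, glue lid (291,183), scissors (452,230). Side view: the knob is at (214,219) and the dark bar at (350,258).

```bash
cat > h.py <<'E'
import numpy as np, cv2
def ray(r,uv):
    T=r["world_from_camera"];d=T[:3,:3]@np.linalg.inv(r["camera_matrix"])@np.array([uv[0],uv[1],1.]);return T[:3,3],d
def onz(r,uv,z):
    o,d=ray(r,uv);return (o+d*(z-o[2])/d[2])[:2]
def tri(r1,u1,r2,u2):
    A=[];b=[]
    for r,u in((r1,u1),(r2,u2)):
        o,d=ray(r,u);d=d/np.linalg.norm(d);P=np.eye(3)-np.outer(d,d);A.append(P);b.append(P@o)
    return np.linalg.solve(sum(A),sum(b))
def proj(r,p):
    T=np.linalg.inv(r["world_from_camera"]);c=T[:3,:3]@np.array(p)+T[:3,3];k=r["camera_matrix"]@c;return k[:2]/k[2]
def red(r,box):
    x0,y0,x1,y1=box;h=cv2.cvtColor(r["image"],cv2.COLOR_BGR2HSV)
    m=(((h[...,0]<5)|(h[...,0]>174))&(h[...,1]>170)&(h[...,2]>90)).astype(np.uint8)
    k=np.zeros_like(m);k[y0:y1,x0:x1]=m[y0:y1,x0:x1];return k
E
python3 - <<'E'
from h import *
t=dict(np.load("top0.npz"));s=dict(np.load("side0.npz"))
def cen(m):
    y,x=np.nonzero(m);return np.array([x.mean(),y.mean()]),len(x),(x.min(),x.max(),y.min(),y.max())
a=red(t,(215,245,245,275));b=red(s,(200,200,230,240))
ct,cs=cen(a),cen(b);print(ct,cs,"knob tri",tri(t,ct[0],s,cs[0]),"onz70",onz(t,ct[0],72))
# white scoop
h=cv2.cvtColor(t["image"],cv2.COLOR_BGR2HSV)
m=((h[...,1]<60)&(h[...,2]>120)).astype(np.uint8)
for name,(x0,y0,x1,y1) in dict(fun=(160,160,245,230),scoop=(320,165,385,235)).items():
    k=np.zeros_like(m);k[y0:y1,x0:x1]=m[y0:y1,x0:x1]
    c=max(cv2.findContours(k,0,2)[0],key=cv2.contourArea);hh=cv2.convexHull(c)
    if name=="fun":
        e=cv2.minEnclosingCircle(hh);el=cv2.fitEllipse(hh);print(e,el,onz(t,el[0],180))
    else:
        print(cv2.minAreaRect(hh)); print(np.array([onz(t,p,45) for p in cv2.boxPoints(cv2.minAreaRect(hh))]).round(1))
ti=cv2.resize(t["image"][155:275,160:390],None,fx=3.4,fy=3.4,interpolation=3)
cv2.imwrite("pics/c1.png",ti[:600,:800])
si=cv2.resize(s["image"][140:320,190:420],None,fx=3.3,fy=3.3,interpolation=3)
cv2.imwrite("pics/c2.png",si[:600,:800])
E
```

```text
(array([230.28571429, 259.89285714]), 28, (np.int64(227), np.int64(233), np.int64(258), np.int64(262))) (array([214.40322581, 219.70967742]), 62, (np.int64(212), np.int64(217), np.int64(213), np.int64(227))) knob tri [459.42691656 167.97561855  64.17194459] onz70 [459.11097184 166.87138515]
((202.34091186523438, 196.03733825683594), 28.853694915771484) ((201.78115844726562, 195.52450561523438), (55.81248092651367, 57.363006591796875), 65.03617095947266) [623.44257337 229.21711861]
((358.5083923339844, 188.119140625), (19.23224449157715, 17.668174743652344), 10.007979393005371)
[[ 646.3 -170. ]
 [ 698.1 -180.3]
 [ 687.5 -235.2]
 [ 635.9 -224.6]]
```

View pics/c1.png

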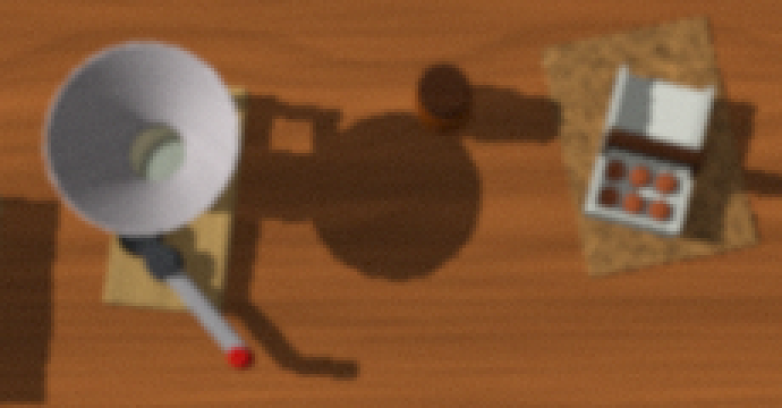

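View pics/c2.png

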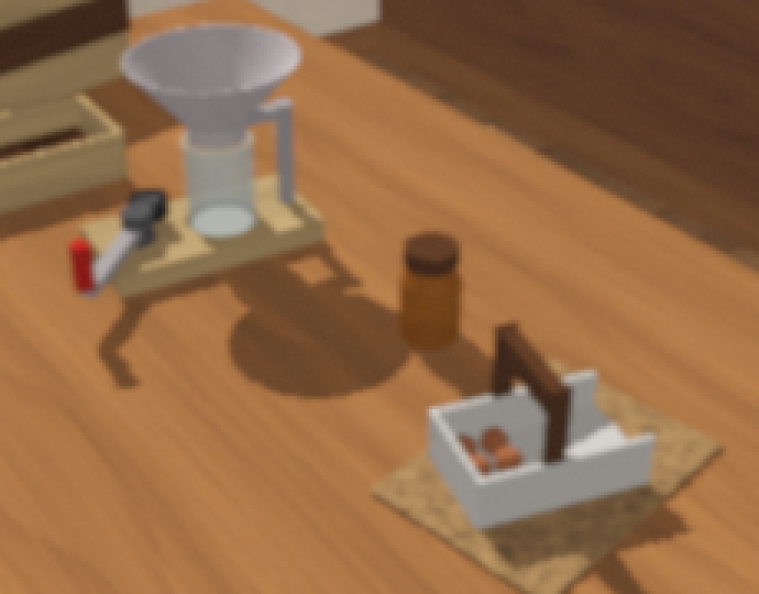

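The crop shows the lever open toward -y. The stand is yawed about -6° and the scoop about -13° with its mouth toward +x. The scoop rim corners in the crop are (622,66), (713,88), (683,234) and (586,214), and the bar runs (612,137)–(700,157). I'll start with the lever.

```bash
cat >> h.py <<'E'
from scipy.spatial.transform import Rotation as Ro
def down(psi):
    c,s=np.cos(np.radians(psi)),np.sin(np.radians(psi))
    return Ro.from_matrix(np.array([[-s,c,0],[c,s,0],[0,0,-1]]))
def go(st,pos,R):
    R0=Ro.from_rotvec(st["tool_rot"])
    d=R0.inv().apply(np.array(pos)-st["eef_pos"]);w=(R0.inv()*R).as_rotvec(degrees=True)
    return d.round(1).tolist(),w.round(1).tolist()
E
python3 - <<'E'
from h import *; from rig import *
t=dict(np.load("top0.npz"))
f=lambda p,z:onz(t,(np.array(p)/3.4+[160,155]),z)
C=[f(p,45) for p in[(622,66),(713,88),(683,234),(586,214)]];print(np.array(C).round(1))
m=(C[0]+C[1])/2;r=(C[2]+C[3])/2;print("centre",(m+r)/2,"len",np.linalg.norm(m-r),"wid",np.linalg.norm(C[0]-C[1]),"yaw",np.degrees(np.arctan2(*(m-r)[::-1])))
B=[f(p,104) for p in[(612,137),(700,157)]];print("bar",B,(B[0]+B[1])/2,np.linalg.norm(B[0]-B[1]))
M=[f(p,5) for p in[(545,50),(707,15),(755,240),(590,272)]];print("mat",np.mean(M,0))
print("glue",f((443,85),85)); 
K=[f(p,22) for p in[(243,88),(221,305),(103,303)]];print("block",np.array(K).round(1))
print(go(get_state(),[459.3,167.3,150],down(107)))
E
```

```text
[[ 708.4 -158.3]
 [ 688.1 -235.8]
 [ 561.8 -206.3]
 [ 579.6 -124.5]]
centre [ 634.47296455 -181.21118507] len 131.39328640936353 wid 80.13826799018122 yaw -13.93162004589318
bar [array([ 634.92180183, -141.88212861]), array([ 617.63025346, -213.06436237])] [ 626.27602765 -177.47324549] 73.25235865646114
mat [ 647.97037807 -184.89031359]
glue [684.20506588  -3.79455928]
block [[697.6 173. ]
 [506.  189.9]
 [508.4 292.6]]
([-361.7, -295.8, 81.0], [-0.1, -0.0, -39.3])
```

Emit:
jog_arm --deltas '[[[-40,-33,0],[0,0,-5]],[[-75,-61,0],[0,0,-10]],[[-110,-90,0],[0,0,-15]],[[-140,-115,5],[0,0,-20]],[[-170,-139,10],[0,0,-25]],[[-200,-163,20],[0,0,-30]],[[-230,-188,30],[0,0,-35]],[[-260,-213,40],[0,0,-39.3]]]' --fingers 36 --squeeze 20

```text
time_s: 0.77
eef_pos: [394.0, 286.9, 192.8]
tool_rot: [-0.472, 3.106, 0.0]
ft_force: [0.6, -0.1, -0.7]
opening: 36.1
gripper_force: 0.0
```

Run:
```python
from h import *; from rig import *
s=get_state();print(s["eef_pos"],s["opening"],go(s,[459.3,167.3,120],down(107)))
```

```text
[394.01816395 286.92270595 192.77277813] 36.0754833108366 ([-26.7, -133.6, 72.8], [0.0, 0.0, 0.3])
```

Emit:
jog_arm --deltas '[[[-7,-33,10],[0,0,0]],[[-14,-68,20],[0,0,0]],[[-21,-102,35],[0,0,0]],[[-26.7,-133,50],[0,0,0]],[[-26.7,-133.6,72],[0,0,0]],[[-26.7,-133.6,80],[0,0,0]],[[-26.7,-133.6,82],[0,0,0]]]'

```text
time_s: 1.35
eef_pos: [457.4, 168.5, 109.6]
tool_rot: [0.463, -3.104, 0.0]
ft_force: [0.4, 0.2, -0.2]
opening: 36.1
gripper_force: 0.0
```

Run:
```python
from h import *; from rig import *
s=get_state();print(s["eef_pos"],s["ft_force"],go(s,[459.3,167.3,48],down(107)))
t=read_camera("top");r=read_camera("side")
a=cv2.resize(t["image"][215:305,190:290],None,fx=4,fy=4,interpolation=3);b=cv2.resize(r["image"][140:250,160:270],None,fx=3.6,fy=3.6,interpolation=3)
o=np.zeros((400,800,3),np.uint8);o[:360,:400]=a;o[:396,400:796]=b;cv2.imwrite("pics/k1.png",o)
```

```text
[457.43502443 168.51990147 109.61733697] [ 0.3766667   0.21004873 -0.19894908] ([-1.6, -1.7, 61.6], [0.0, -0.2, -0.0])
```

View pics/k1.png

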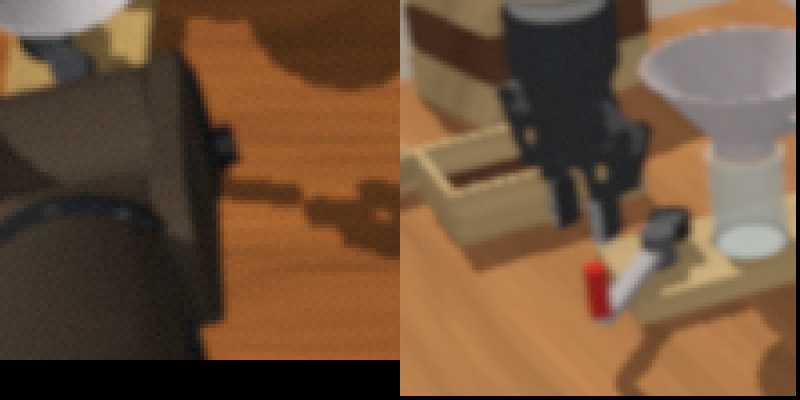

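The crop shows the fingertips above the knob: tips at panel (565,222) and (607,240), knob top at (596,266). I'll check the lateral offset by projection.

Run:
```python
from h import *; from rig import *
r=np.load("side0.npz");k=lambda p:((proj(r,p)-[160,140])*3.6+[400,0]).round(0)
s=get_state();y=Ro.from_rotvec(s["tool_rot"]).apply([0,1,0]);e=s["eef_pos"]
print(k(e),k(e+18*y),k(e-18*y),"knobtop",k([459.3,167.3,82]),"bot",k([459.3,167.3,40]),"knob+/-5y",k([459.3,172.3,82]),k([459.3,162.3,82]))
```

```text
[585. 231.] [569. 224.] [602. 239.] knobtop [593. 267.] bot [600. 315.] knob+/-5y [590. 264.] [596. 270.]
```

Emit:
jog_arm --deltas '[[[-1.5,-2.5,10],[0,0,0]],[[-1.5,-2.5,30],[0,0,0]],[[-1.5,-2.5,50],[0,0,0]],[[-1.5,-2.5,61],[0,0,0]],[[-1.5,-2.5,61.5],[0,0,0]],[[-1.5,-2.5,61.5],[0,0,0]]]'

```text
time_s: 1.95
eef_pos: [460.3, 167.3, 49.5]
tool_rot: [0.467, -3.106, -0.0]
ft_force: [0.2, 0.7, 0.7]
opening: 36.1
gripper_force: 0.0
```

Run:
```python
from h import *; from rig import *
s=get_state();print(s["eef_pos"],s["ft_force"])
R=Ro.from_rotvec(s["tool_rot"]);h=np.array([624-82*.9945,229.5+82*.1045])
for a in(.85,.7,.55,.4,.3,.2,.1,0,-.05):
    ang=np.radians(180-5.5)+a;p=h+110*np.array([np.cos(ang),np.sin(ang)])
    d=R.inv().apply(np.array([*p,48])-s["eef_pos"]);print(a,p.round(1),d.round(1))
```

```text
[460.29262347 167.33614391  49.54786332] [0.2273376  0.72863985 0.65493691]
0.85 [462.3 162.8] [-0.5 -4.9  1.5]
0.7 [451.9 175.6] [ 5.6 10.4  1.6]
0.55 [443.6 189.8] [ 9.4 26.4  1.6]
0.4 [437.5 205.1] [10.7 42.8  1.6]
0.3 [434.7 215.8] [10.2 53.8  1.6]
0.2 [433.  226.6] [ 8.6 64.7  1.6]
0.1 [432.5 237.6] [ 6.  75.4  1.6]
0 [433.  248.6] [ 2.3 85.7  1.6]
-0.05 [433.6 254.1] [ 0.  90.7  1.6]
```

Emit:
jog_arm --deltas '[[[0,0,-3],[0,0,0]],[[0,0,-3],[0,0,0]],[[6,11,-3],[0,0,0]],[[9,26,-3],[0,0,0]],[[10.5,42,-3],[0,0,0]],[[10,54,-3],[0,0,0]],[[9,65,-3],[0,0,0]],[[7,72,-3],[0,0,0]]]' --fingers 23

```text
time_s: 2.62
eef_pos: [432.2, 235.0, 52.9]
tool_rot: [-0.466, 3.106, 0.0]
ft_force: [-0.7, -0.8, -1.0]
opening: 23.4
gripper_force: 0.3
```

Emit:
jog_arm --deltas '[[[-1,5,0],[0,0,0]],[[-2,8,0],[0,0,0]],[[-3,11,0],[0,0,0]],[[-4,13,0],[0,0,0]],[[-4,14,0],[0,0,0]],[[-4,14,0],[0,0,0]]]'

```text
time_s: 3.12
eef_pos: [432.5, 248.2, 52.5]
tool_rot: [-0.465, 3.107, 0.0]
ft_force: [0.9, 0.5, -0.1]
opening: 23.0
gripper_force: 0.0
```

Still no end stop, so I push on gently and watch the force.

Emit:
jog_arm --deltas '[[[-1,2,0],[0,0,0]],[[-1.5,4,0],[0,0,0]],[[-2,5,0],[0,0,0]],[[-2,5,0],[0,0,0]]]'

```text
time_s: 3.45
eef_pos: [432.8, 253.8, 52.6]
tool_rot: [-0.465, 3.107, 0.0]
ft_force: [0.0, -0.1, -0.3]
opening: 22.8
gripper_force: 0.0
```

Emit:
jog_arm --deltas '[[[-1,2,0],[0,0,0]],[[-1.5,3,0],[0,0,0]],[[-1.5,3,0],[0,0,0]]]'

```text
time_s: 3.7
eef_pos: [433.4, 257.1, 52.6]
tool_rot: [-0.465, 3.107, 0.0]
ft_force: [-0.0, -0.1, -0.2]
opening: 23.4
gripper_force: 0.0
```

Run:
```python
from h import *; from rig import *
s=get_state();print(s["eef_pos"],s["ft_force"],s["joint_positions"])
r=read_camera("side");t=read_camera("top")
b=red(r,(180,190,240,250));y,x=np.nonzero(b);print(x.mean(),y.mean(),y.min(),y.max(),x.min(),x.max(),onz(r,(x.mean(),y.min()+2),82))
a=cv2.resize(t["image"][190:280,160:260],None,fx=4,fy=4,interpolation=3);b=cv2.resize(r["image"][140:250,180:290],None,fx=3.6,fy=3.6,interpolation=3)
o=np.zeros((400,800,3),np.uint8);o[:360,:400]=a;o[:396,400:796]=b;cv2.imwrite("pics/k2.png",o)
```

```text
[433.4329112  257.13323223  52.57440837] [-0.00224774 -0.06473575 -0.16567028] [ 4.04265969e-01  5.92285510e-01  2.01564042e+00  1.37484166e-04
  5.33338121e-01 -1.46392254e+00]
190.46153846153845 209.76923076923077 204 217 189 194 [425.79031025 244.35314598]
```

View pics/k2.png

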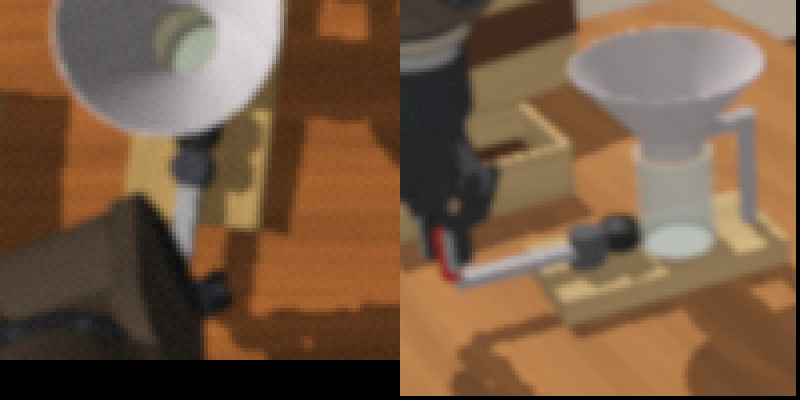

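The lever is almost in line with the block and the cam is near the jar, but there's no stop force yet. I keep pushing.

Emit:
jog_arm --deltas '[[[-1,2,0],[0,0,0]],[[-1.5,3.5,0],[0,0,0]],[[-2,5,0],[0,0,0]],[[-2,5,0],[0,0,0]]]'

```text
time_s: 4.13
eef_pos: [433.1, 258.6, 52.4]
tool_rot: [0.466, -3.102, 0.007]
ft_force: [5.4, -39.7, 7.4]
opening: 23.0
gripper_force: 19.6
```

Emit:
jog_arm --deltas '[[[-1,2,0],[0,0,0]],[[-1.5,3.5,0],[0,0,0]],[[-1.5,3.5,0],[0,0,0]]]'

```text
time_s: 4.38
eef_pos: [432.9, 259.5, 52.2]
tool_rot: [0.466, -3.099, 0.013]
ft_force: [8.9, -67.4, 11.6]
opening: 23.2
gripper_force: 33.9
```

End stop reached, so I back off at once and then lift.

Emit:
jog_arm --deltas '[[[3,-9,0],[0,0,0]],[[3,-9.5,0],[0,0,0]],[[3,-9.5,0],[0,0,0]]]'

```text
time_s: 4.63
eef_pos: [434.4, 255.7, 52.6]
tool_rot: [-0.463, 3.107, 0.0]
ft_force: [0.8, -0.1, 0.2]
opening: 23.0
gripper_force: 0.0
```

Emit:
jog_arm --deltas '[[[0,0,-5],[0,0,0]],[[0,0,-30],[0,0,0]],[[0,0,-65],[0,0,0]],[[0,0,-100],[0,0,0]],[[0,0,-140],[0,0,0]],[[0,0,-170],[0,0,0]],[[0,0,-180],[0,0,0]]]'

```text
time_s: 5.22
eef_pos: [434.9, 257.3, 237.5]
tool_rot: [-0.466, 3.1, 0.003]
ft_force: [0.1, -0.4, 0.3]
opening: 22.9
gripper_force: 0.0
```

Run:
```python
from h import *; from rig import *
s=get_state();print(s["eef_pos"],s["ft_force"],s["joint_positions"])
r=read_camera("side");b=red(r,(180,190,240,250));y,x=np.nonzero(b);print(x.mean(),y.mean(),onz(r,(x.mean(),y.mean()),61))
yaw=-13.9
for p in(yaw,yaw+180): print(p,go(s,[625,-178,200],down(p)))
```

```text
[434.91892775 257.26229487 237.46811561] [ 0.06465846 -0.42638151  0.31874759] [ 4.03278273e-01  3.11861755e-01  1.84282596e+00  2.21009602e-04
  9.79879894e-01 -1.46588655e+00]
192.91176470588235 209.16176470588235 [436.06710037 259.98090469]
-13.9 ([-53.5, -471.9, 37.4], [0.5, 0.2, 121.0])
166.1 ([-53.5, -471.9, 37.4], [-0.2, 0.4, -59.0])
```

Knob now lies at about (436,260), in line with the socket axis, so the lever is shut. On to the scoop.

Emit:
jog_arm --deltas '[[[-5,-35,0],[0,0,7]],[[-9,-75,0],[0,0,14]],[[-13,-115,0],[0,0,21]],[[-18,-155,0],[0,0,28]],[[-22,-195,5],[0,0,35]],[[-26,-235,10],[0,0,42]],[[-30,-270,15],[0,0,49]],[[-35,-305,20],[0,0,56]]]' --fingers 45

```text
time_s: 5.93
eef_pos: [556.9, -26.8, 211.0]
tool_rot: [-1.056, -2.957, 0.0]
ft_force: [0.8, 0.5, 0.4]
opening: 45.2
gripper_force: 0.0
```

Run:
```python
from h import *; from rig import *
s=get_state();print(s["eef_pos"],s["joint_positions"]);print(go(s,[625.5,-178.2,180],down(-13.9)))
```

```text
[556.91289739 -26.82571359 210.95297567] [-1.66684907e-01  4.18454641e-01  1.74941445e+00  2.16742307e-04
  9.75524220e-01 -1.05136188e+00]
([-149.0, -73.6, 30.8], [-0.1, -0.1, 64.6])
```

Emit:
jog_arm --deltas '[[[-20,-10,0],[0,0,8]],[[-40,-20,0],[0,0,15]],[[-60,-30,5],[0,0,22]],[[-85,-42,10],[0,0,29]],[[-110,-54,15],[0,0,36]],[[-130,-64,20],[0,0,43]],[[-149,-73,25],[0,0,50]],[[-149,-73,30],[0,0,57]]]'

```text
time_s: 6.6
eef_pos: [627.7, -178.4, 180.2]
tool_rot: [-2.342, -2.093, 0.001]
ft_force: [0.4, 0.7, 0.2]
opening: 44.8
gripper_force: 0.0
```

Run:
```python
from h import *; from rig import *
s=get_state();print(s["eef_pos"],s["joint_positions"]);print(go(s,[625.5,-178.2,130],down(-13.9)))
```

```text
[ 627.68809825 -178.36353112  180.21773314] [-3.77932604e-01  5.80623225e-01  1.54124085e+00 -2.73795494e-04
  1.02078391e+00 -2.65773016e-01]
([-0.1, -2.1, 50.2], [-0.1, 0.0, 7.5])
```

Emit:
jog_arm --deltas '[[[0,-2,10],[0,0,5]],[[0,-2,30],[0,0,7.5]],[[0,-2,45],[0,0,7.5]],[[0,-2,50],[0,0,7.5]],[[0,-2,50],[0,0,7.5]]]'

```text
time_s: 7.02
eef_pos: [624.1, -174.9, 130.2]
tool_rot: [-2.463, -1.944, 0.003]
ft_force: [-0.1, -0.2, 0.3]
opening: 45.1
gripper_force: 0.0
```

Run:
```python
from h import *; from rig import *
s=get_state();print(s["eef_pos"],s["ft_force"],go(s,[625.5,-178.2,75],down(-13.9)))
r=read_camera("side");e=s["eef_pos"]
k=lambda p:((proj(r,p)-[270,160])*4).round(0)
print("tcp",k(e),"bar",k([625.5,-178.2,104]))
cv2.imwrite("pics/s1.png",cv2.resize(r["image"][160:310,270:450],None,fx=4,fy=4,interpolation=3))
```

```text
[ 624.10650453 -174.87311867  130.18600129] [-0.13994818 -0.23843022  0.28776478] ([-2.9, 2.3, 55.2], [-0.2, -0.0, 0.5])
tcp [322. 314.] bar [325. 356.]
```

View pics/s1.png

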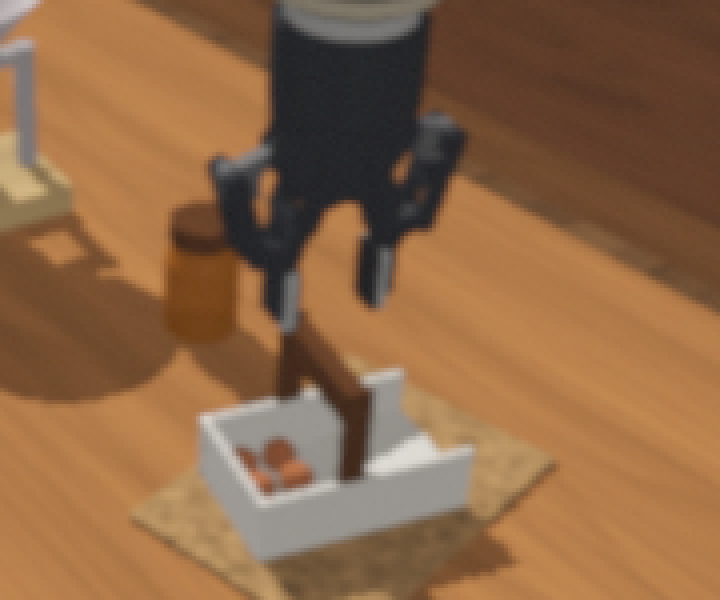

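Bar top centre is at (322,357) against a predicted (325,356), and the fingers straddle it. Descending.

Emit:
jog_arm --deltas '[[[-2.5,1.5,15],[0,0,0]],[[-2.5,1.5,35],[0,0,0]],[[-2.5,1.5,50],[0,0,0]],[[-2.5,1.5,55],[0,0,0]],[[-2.5,1.5,55],[0,0,0]]]'

```text
time_s: 7.48
eef_pos: [625.6, -178.2, 77.1]
tool_rot: [-2.466, -1.945, 0.001]
ft_force: [-0.5, -0.3, 0.4]
opening: 45.0
gripper_force: 0.0
```

Emit:
jog_arm --deltas '[[[0,0,0],[0,0,0]],[[0,0,0],[0,0,0]],[[0,0,0],[0,0,0]],[[0,0,0],[0,0,0]],[[0,0,0],[0,0,0]],[[0,0,0],[0,0,0]]]' --fingers 5 --squeeze 70

```text
time_s: 7.98
eef_pos: [626.4, -178.5, 79.0]
tool_rot: [2.465, 1.944, 0.002]
ft_force: [1.3, 1.2, 7.2]
opening: 12.8
gripper_force: 69.4
```

Emit:
jog_arm --deltas '[[[0,0,-5],[0,0,0]],[[0,0,-10],[0,0,0]],[[0,0,-15],[0,0,0]],[[0,0,-20],[0,0,0]],[[0,0,-20],[0,0,0]]]'

```text
time_s: 8.4
eef_pos: [626.0, -178.5, 98.7]
tool_rot: [2.466, 1.945, 0.001]
ft_force: [-0.3, 0.2, -3.6]
opening: 12.8
gripper_force: 68.1
```

Run:
```python
from h import *; from rig import *
s=get_state();print(s["eef_pos"],s["ft_force"],s["wrist_torque"],s["opening"],s["gripper_force"])
r=read_camera("side")
cv2.imwrite("pics/s2.png",cv2.resize(r["image"][160:310,270:450],None,fx=4,fy=4,interpolation=3))
```

```text
[ 626.03302225 -178.50985334   98.74327199] [-0.30645335  0.17726991 -3.64214745] [-0.03523816 -0.00052436 -0.0111132 ] 12.765537638581987 68.14714193344116
```

View pics/s2.png

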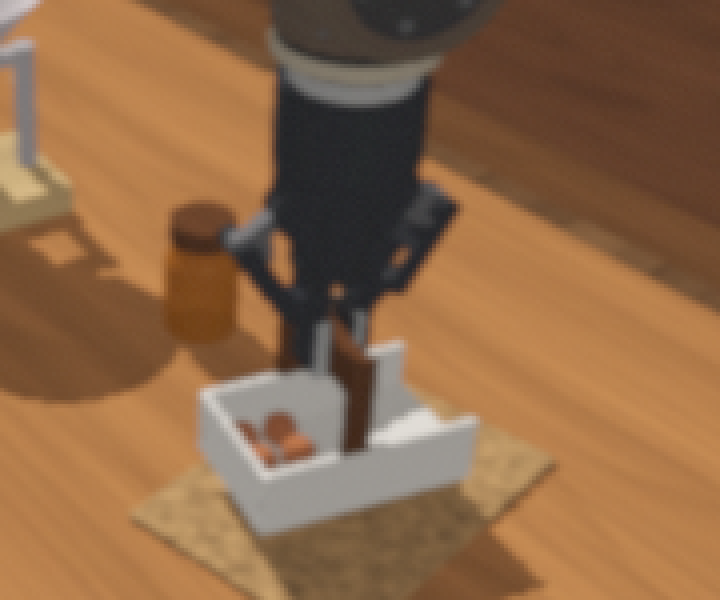

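Scoop is held level with all nuggets inside. I'll lift it with a small mouth-up tilt, which also gives data for a quick reach check.

Emit:
jog_arm --deltas '[[[0,0,-15],[0,0,0]],[[0,0,-40],[0,0,0]],[[0,0,-70],[-2,0,0]],[[0,0,-100],[-4,0,0]],[[0,0,-130],[-6,0,0]],[[0,0,-160],[-8,0,0]],[[0,0,-185],[-10,0,0]],[[0,0,-200],[-10,0,0]]]'

```text
time_s: 9.12
eef_pos: [625.4, -178.3, 300.6]
tool_rot: [2.352, 1.856, 0.166]
ft_force: [0.7, 0.2, -3.8]
opening: 12.7
gripper_force: 68.5
```

```bash
cat > fit.py <<'E'
from h import *; from rig import *
from scipy.optimize import least_squares,fsolve
# q2,q3,q5,r,z
D=[(.4915,1.5594,1.0917,625,230.9),(.5923,2.01564,.53334,504.0,52.57),(.31186,1.84283,.97988,505.3,237.47),(.41845,1.74941,.97552,557.5,210.95),(.58062,1.54124,1.02078,652.5,180.22)]
s=get_state();q=s["joint_positions"];e=s["eef_pos"];print(e,q.round(4),s["opening"]);D.append((q[1],q[2],q[4],np.hypot(e[0],e[1]),e[2]))
def fk(p,q2,q3,q5):
    r0,a,b1,b2,h,L=p;f=q2+q3;t=f+q5
    return np.array([r0+a*np.sin(q2)+b1*np.sin(f)+b2*np.cos(f)+L*np.sin(t),h+a*np.cos(q2)+b1*np.cos(f)-b2*np.sin(f)+L*np.cos(t)])
S=least_squares(lambda p:np.concatenate([fk(p,*d[:3])-d[3:] for d in D]),[0,450,450,0,300,250]);print(S.x.round(1),np.abs(S.fun).max())
F=np.hypot(623.4,229.2)
for back in(0,20):
  for th in(0,30,45,60,75):
    c,n=np.cos(np.radians(th)),np.sin(np.radians(th))
    r=F-back-75*c+60*n; z=195+75*n+60*c
    g=lambda x:np.append(fk(S.x,*x)-[r,z],sum(x)-np.pi-np.radians(th))
    x,_,ok,_=fsolve(g,[.6,1.3,1.2+th/57],full_output=1);print(back,th,round(r),round(z),x.round(2),ok)
E
python3 fit.py
```

```text
[ 625.38752482 -178.26181038  300.60669148] [-0.3899  0.4053  1.5232  0.0315  1.0362 -0.1685] 12.679236954909555
[  4.9 584.  410.   41.4 200.8 258.7] 0.22048619851986473
0 0 589 255 [0.42 1.62 1.11] 1
0 30 629 284 [0.68 1.15 1.83] 1
0 45 654 290 [0.84 0.91 2.17] 1
0 60 679 290 [1.01 0.68 2.5 ] 1
0 75 703 283 [1.19 0.45 2.81] 1
20 0 569 255 [0.39 1.67 1.09] 1
20 30 609 284 [0.65 1.21 1.8 ] 1
20 45 634 290 [0.81 0.99 2.13] 1
20 60 659 290 [0.97 0.78 2.44] 1
20 75 683 283 [1.13 0.59 2.73] 1
```

Radial pouring is feasible up to 75°. Now I swing over to the funnel.

Run:
```python
from h import *; from rig import *
s=get_state();print(go(s,[534,196.5,292],down(20.2)));print(go(s,[585,5,300],down(3.2)))
```

```text
([343.2, -174.9, -23.1], [10.0, 3.0, -33.6])
([168.8, -80.8, -14.1], [10.2, 1.5, -16.6])
```

Emit:
jog_arm --deltas '[[[8,-4,0],[1,0,-1]],[[25,-12,-2],[2,0,-3]],[[48,-23,-4],[4,0,-5]],[[72,-35,-6],[6,0,-8]],[[97,-47,-8],[7,1,-10]],[[122,-59,-10],[8,1,-13]],[[147,-70,-12],[9,1,-15]],[[172,-82,-14],[10,1.5,-17]]]'

```text
time_s: 9.78
eef_pos: [583.9, 10.1, 295.4]
tool_rot: [-2.145, -2.29, 0.006]
ft_force: [1.6, 0.2, -3.3]
opening: 12.7
gripper_force: 68.5
```

Run:
```python
from h import *; from rig import *
s=get_state();print(s["eef_pos"],go(s,[534,196.5,292],down(20.2)))
```

```text
[583.94967122  10.08302695 295.39256033] ([189.3, -37.7, 3.7], [-0.3, -0.1, -16.5])
```

Emit:
jog_arm --deltas '[[[26,-5,0],[0,0,-2]],[[52,-10,0],[0,0,-5]],[[78,-16,1],[0,0,-7]],[[104,-21,2],[0,0,-10]],[[130,-26,3],[0,0,-12]],[[156,-31,3],[0,0,-14]],[[178,-36,3],[0,0,-16]],[[189,-38,3],[0,0,-16.5]]]'

```text
time_s: 10.45
eef_pos: [533.6, 197.0, 292.6]
tool_rot: [-1.793, -2.575, 0.004]
ft_force: [1.3, 0.1, -2.9]
opening: 12.8
gripper_force: 68.4
```

Run:
```python
from h import *; from rig import *
s=get_state();e=s["eef_pos"];R=Ro.from_rotvec(s["tool_rot"]);print(e,"lip",e+R.apply([0,75,60]),go(s,[534,196.5,292],down(20.2)))
t=read_camera("top");r=read_camera("side")
a=t["image"][110:260,140:260];b=r["image"][90:240,180:300]
cv2.imwrite("pics/p1.png",cv2.resize(np.hstack([a,b]),None,fx=3.3,fy=3.3,interpolation=3))
T=lambda p:((proj(t,p)-[140,110])*3.3).round();k=lambda p:((proj(r,p)-[180,90])*3.3+[396,0]).round()
l=e+R.apply([0,75,60]);print(T(l),k(l),[k(e+R.apply([x,75,60])) for x in(-40,40)],k([623.4,229.2,180]))
```

```text
[533.60215476 197.01175969 292.6434488 ] lip [603.65957314 223.05043154 232.31977435] ([-0.6, 0.2, 0.6], [-0.2, -0.1, 0.1])
[198. 295.] [618. 171.] [array([656., 181.]), array([582., 162.])] [639. 222.]
```

View pics/p1.png

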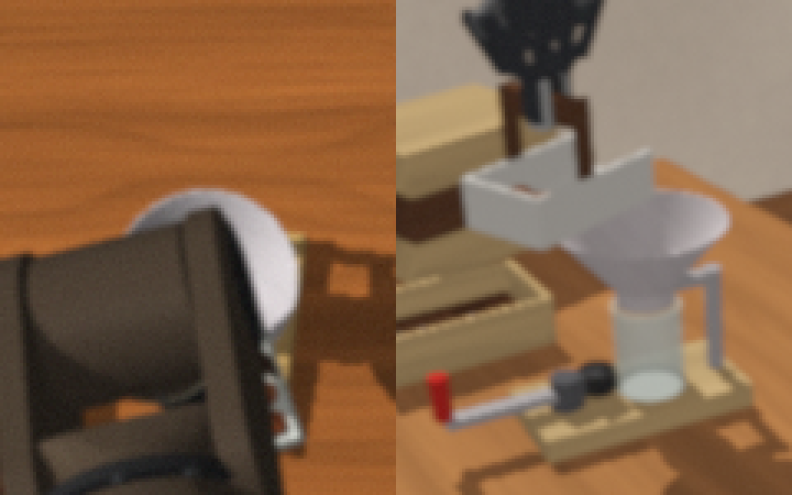

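Scoop is over the funnel (rim centre (639,222), lip near (618,175)), and the jar and lever are in place. Now I lower it and tip about the lip.

Emit:
jog_arm --deltas '[[[0,0,12],[0,0,0]],[[0,0,26],[0,0,0]],[[0,0,34],[0,0,0]],[[0,5.5,27.7],[5,0,0]],[[0,11.6,21.9],[10,0,0]],[[0,18.1,16.6],[15,0,0]],[[0,25,12],[20,0,0]],[[0,25,12],[20,0,0]]]'

```text
time_s: 11.22
eef_pos: [560.7, 202.8, 280.7]
tool_rot: [-1.667, -2.381, 0.427]
ft_force: [1.8, 0.3, -3.4]
opening: 12.9
gripper_force: 68.8
```

Emit:
jog_arm --deltas '[[[0,2.7,-3.2],[2.5,0,0]],[[0,5.5,-6.3],[5,0,0]],[[0,8.5,-9.3],[7.5,0,0]],[[0,11.6,-12.1],[10,0,0]],[[0,11.6,-12.1],[10,0,0]],[[0,14.8,-14.8],[12.5,0,0]],[[0,18.1,-17.4],[15,0,0]],[[0,18.1,-17.4],[15,0,0]]]'

```text
time_s: 11.88
eef_pos: [580.7, 210.6, 291.1]
tool_rot: [-1.55, -2.216, 0.7]
ft_force: [0.2, -0.1, -3.1]
opening: 12.5
gripper_force: 69.0
```

Run:
```python
from h import *; from rig import *
s=get_state();e=s["eef_pos"];R=Ro.from_rotvec(s["tool_rot"]);print(e,s["ft_force"],"lip",e+R.apply([0,75,60]),s["joint_positions"].round(2))
t=read_camera("top");r=read_camera("side")
a=t["image"][110:260,140:260];b=r["image"][90:240,180:300]
cv2.imwrite("pics/p2.png",cv2.resize(np.hstack([a,b]),None,fx=3.3,fy=3.3,interpolation=3))
```

```text
[580.68449887 210.64885322 291.09170575] [ 0.16266122 -0.12895183 -3.07748101] lip [605.88811766 219.92717912 198.87625005] [ 0.26  0.69  1.14 -0.05  1.92 -0.09]
```

View pics/p2.png

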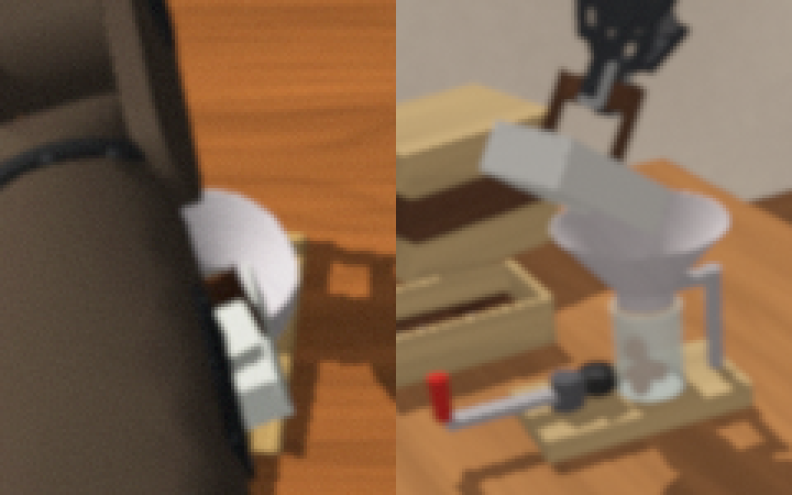

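Nuggets are already dropping into the jar, seen through the glass at about (645,370). I've used all ten pictures, so I continue by numbers and tip further.

Emit:
jog_arm --deltas '[[[0,2.7,-3.2],[2.5,0,0]],[[0,5.5,-6.3],[5,0,0]],[[0,11.6,-12.1],[10,0,0]],[[0,18.1,-17.4],[15,0,0]],[[0,25,-22],[20,0,0]],[[0,32.4,-26.1],[25,0,0]],[[0,40,-29.5],[30,0,0]],[[0,40,-29.5],[30,0,0]]]'

```text
time_s: 12.65
eef_pos: [627.5, 228.0, 289.1]
tool_rot: [-1.272, -1.82, 1.17]
ft_force: [0.8, -0.1, -5.3]
opening: 12.9
gripper_force: 69.1
```

Emit:
jog_arm --deltas '[[[0,0,0],[0,0,0]],[[0,4,-4],[0,0,0]],[[0,0,0],[0,0,0]],[[0,4,-4],[0,0,0]],[[0,0,0],[0,0,0]],[[0,0,0],[0,0,0]]]'

```text
time_s: 13.15
eef_pos: [626.3, 227.9, 294.6]
tool_rot: [-1.278, -1.828, 1.163]
ft_force: [-1.9, -0.4, -2.9]
opening: 12.6
gripper_force: 69.1
```

```bash
cat > chk.py <<'E'
from h import *; from rig import *
s=get_state();print(s["eef_pos"],s["ft_force"],s["joint_positions"].round(2),s["opening"])
for n in("side","top"):
    r=read_camera(n);im=r["image"];i=im.astype(int);h=cv2.cvtColor(im,cv2.COLOR_BGR2HSV)
    np.savez(n+"L.npz",**r)
    if n=="side":
        d=np.abs(i-np.load("side0.npz")["image"].astype(int)).max(2)
        J=[proj(r,p) for p in([623,229,17],[623,229,100])];print("jar px",np.round(J,0))
        g=(d>22).astype(int)
        x0,x1=int(J[0][0])-9,int(J[0][0])+10
        for y in range(int(J[1][1])+2,int(J[0][1])+8): print(y,''.join('#' if v else '.' for v in g[y,x0:x1]),h[y,x0:x1:3,1])
E
python3 chk.py
```

```text
[626.33356438 227.87772927 294.61807176] [-1.87164832 -0.35144543 -2.91781616] [ 0.28  1.01  0.72 -0.12  2.54 -0.13] 12.630640536002524
jar px [[257. 207.]
 [255. 183.]]
184 ................... [44 36 31 32 40 30 82]
185 ................... [37 43 42 39 36 22 84]
186 ................... [26 34 35 31 26 21 83]
187 ................... [22 26 24 23 19 18 79]
188 ................... [21 23 19 19 19 19 74]
189 ................... [23 22 19 19 20 19 71]
190 ................... [23 22 19 17 22 19 71]
191 ................... [24 21 17 17 22 21 72]
192 ................... [24 21 17 17 20 22 70]
193 ................... [24 20 19 22 20 22 67]
194 ................... [26 22 26 30 20 22 60]
195 ................... [26 21 32 36 22 20 52]
196 ................... [26 22 37 42 21 19 48]
197 ................... [29 30 38 40 21 19 46]
198 ................... [35 38 38 38 26 18 43]
199 ................... [38 43 38 35 36 23 40]
200 ................... [40 43 35 28 40 29 39]
201 ................... [40 43 37 24 42 33 39]
202 ......##..#####.... [32 43 38 28 40 37 36]
203 ....############... [26 40 38 35 42 41 34]
204 ...##############.. [16 32 38 38 43 42 30]
205 ....##############. [13 18 40 41 42 42 24]
206 .....############.. [12 11 38 39 36 40 22]
207 ......#####.####... [13  9 29 30 19 24 23]
208 .......##.......... [19  8 13 15 11 14 35]
209 ................... [40  9  9 11 11 16 66]
210 ................... [72 17 11 12 14 37 95]
211 #.................. [ 96  56  29  28  42  78 104]
212 ##................. [103  96  74  67  89 102 105]
213 ###................ [106 105 102  98 108 106 105]
214 ###................ [104 101 104 106 103 105 107]
```

Emit:
jog_arm --deltas '[[[0,7,-7],[6,0,0]],[[0,7,-7],[6,0,0]],[[0,3,-10],[6,0,0]],[[0,7,-7],[6,0,0]],[[0,3,-10],[6,0,0]],[[0,7,-7],[6,0,0]],[[0,7,-7],[6,0,0]]]'

```text
time_s: 13.83
eef_pos: [635.4, 231.1, 290.5]
tool_rot: [-1.219, -1.744, 1.242]
ft_force: [-0.0, -0.4, -3.5]
opening: 12.9
gripper_force: 69.2
```

Run:
```python
from h import *; from rig import *
s=get_state();e=s["eef_pos"];print(e,s["ft_force"])
for th,p in((45,[590,215,330]),(20,[545,200,330]),(0,[530,195,320])):
    print(th,go(s,p,down(20.2)*Ro.from_rotvec([th,0,0],degrees=True)))
```

```text
[635.36339875 231.14780314 290.5471177 ] [-0.02484761 -0.39604126 -3.51945232]
45 ([0.4, -53.0, 32.6], [-25.9, -0.1, -0.0])
20 ([1.8, -68.5, 77.4], [-50.9, -0.1, -0.1])
0 ([2.2, -64.2, 95.6], [-70.9, -0.1, -0.1])
```

Emit:
jog_arm --deltas '[[[0,-13,8],[-6,0,0]],[[0,-26,16],[-13,0,0]],[[0,-40,24],[-20,0,0]],[[0,-53,33],[-26,0,0]],[[0,-58,45],[-33,0,0]],[[0,-62,56],[-39,0,0]],[[1,-66,67],[-45,0,0]],[[1.5,-68,77],[-51,0,0]]]'

```text
time_s: 14.5
eef_pos: [544.9, 199.9, 330.8]
tool_rot: [-1.671, -2.39, 0.413]
ft_force: [1.5, -0.4, -2.8]
opening: 12.8
gripper_force: 69.0
```

Run:
```python
from h import *; from rig import *
s=get_state();e=s["eef_pos"];print(e,s["ft_force"])
for th,p,a in((0,[540,190,320],20.2),(0,[585,20,310],3)): print(go(s,p,down(a)*Ro.from_rotvec([th,0,0],degrees=True)))
```

```text
[544.92383841 199.85156792 330.7882642 ] [ 1.51025399 -0.39239077 -2.84393302]
([-7.6, -3.9, 12.8], [-19.6, -0.1, -0.1])
([-182.7, -15.7, 27.5], [-19.5, 2.9, 16.9])
```

Emit:
jog_arm --deltas '[[[-7,-4,5],[-6,0,0]],[[-20,-5,10],[-12,0,1]],[[-45,-6,15],[-17,1,4]],[[-75,-8,18],[-19.5,1,7]],[[-105,-10,20],[-19.5,1.5,10]],[[-135,-12,23],[-19.5,2,13]],[[-165,-14,26],[-19.5,2.5,15.5]],[[-182,-15.5,27.5],[-19.5,2.9,16.9]]]'

```text
time_s: 15.17
eef_pos: [585.6, 18.3, 309.0]
tool_rot: [-2.165, -2.272, 0.01]
ft_force: [0.3, 0.3, -3.0]
opening: 13.1
gripper_force: 69.0
```

Run:
```python
from h import *; from rig import *
s=get_state();print(s["eef_pos"],s["ft_force"]);print(go(s,[626,-178.4,300],down(-13.9)))
r=read_camera("top");im=r["image"];h=cv2.cvtColor(im,cv2.COLOR_BGR2HSV)
h0=cv2.cvtColor(np.load("top0.npz")["image"],cv2.COLOR_BGR2HSV)
print("nugget ref hsv",h0[203:219:3,338:362:3].reshape(-1,3)[::3].tolist())
for y in range(186,212): print(y,''.join("%4d"%v for v in h[y,190:222:2,1]),'|',''.join("%4d"%v for v in h0[y,190:222:2,1]))
```

```text
[585.57753866  18.3072794  309.02841011] [ 0.29274645  0.27876217 -3.01882473]
([-198.4, 30.9, 9.3], [-0.4, 0.2, 16.7])
nugget ref hsv [[11, 48, 107], [12, 57, 116], [30, 16, 95], [9, 170, 78], [9, 157, 120], [24, 24, 151], [13, 21, 110], [9, 149, 149], [10, 180, 78], [10, 110, 137], [12, 46, 140], [12, 48, 96], [10, 91, 112], [41, 12, 175], [23, 21, 157], [9, 167, 147]]
186    3   8  11  13   2  10   6  11  10   9   9  11   8   8  10   7 |   12  12   9   8  10   9  10   8  11  10   6   6   9   8   8   9
187    5  11   8  10   5   9   6   7  10   8  10   8   5  10   7  10 |    3   9   9   6   0   7  13  10   7  13  11   8   6  10   9   9
188    8   8   5   3   8   9  14   9   7   3  12   8   5   8   9   7 |    9   6   9  12   9   8   2   6   7   8   8  10   4  10   8  12
189   11   6   6   5   5  10  11   7   7   9  11   8   7   6  10   9 |    6  12  15   9   9   5   9  14   7   7  11   9   7   7   7   8
190    8  11   8   8  11  16   9   6  11  10   7   8   8  10   5   8 |   12   9   3   9   3  12   5  13   6   9  10   9   7   8   7   9
191   11  14   8   8   5   5   8  12  16  16  
[... 2109 characters left out ...]
   6   8   8   9   8
207    6   8  11   8  15  10  30  85  87  40  15   8   9   9   9   9 |    9  12  12  12  16   8  15  18  18  13   8  11   5  11   9   9
208   11   8   5  10  11   9  14  30  34  14  10   8   8   7   7   7 |    9  12   9  17   8  10  16   9  13   6   6   8   7  10   8   7
209    8  10   7  14   9   8   8  10  15  13   8   8   6   6   9   9 |   11   8  11  13  14   7   6   4   5   8   7   9   8   8  11  11
210    8   5  11  16   8   8  11   8  11  10   7   9   9   8   9   7 |   13   5  15  10  11   6  10   7   8   9  10   7  10   5   8   8
211    2   9  11  12   8   8   7  11  11  12   8   7   8   6  10   9 |    8  13  14   7   9   8   6  14  12   8   9   7  10  10   8   9
```

The funnel cone is clear and the nuggets lie below the throat. I take the scoop home.

Emit:
jog_arm --deltas '[[[-25,4,1],[0,0,2]],[[-52,8,2],[0,0,5]],[[-80,12,4],[0,0,7]],[[-108,17,5],[0,0,9]],[[-136,21,7],[0,0,12]],[[-164,26,8],[0,0,14]],[[-190,30,9],[0,0,16]],[[-198,31,9],[0,0,16.7]]]'

```text
time_s: 15.88
eef_pos: [626.9, -178.2, 299.7]
tool_rot: [-2.472, -1.934, 0.012]
ft_force: [-0.2, -0.1, -2.7]
opening: 12.8
gripper_force: 69.0
```

Run:
```python
from h import *; from rig import *
s=get_state();print(s["eef_pos"],s["ft_force"]);print(go(s,[626.2,-178.4,120],down(-13.9)))
for n in("side","top"):
    r=read_camera(n);im=r["image"];h=cv2.cvtColor(im,cv2.COLOR_BGR2HSV);o=np.load(n+"0.npz")["image"]
    d=(np.abs(im.astype(int)-o).max(2)>25).astype(np.uint8)
    _,_,st,c=cv2.connectedComponentsWithStats(d)
    print(n,[(q[:5].tolist(),im[int(k[1]),int(k[0])].tolist()) for q,k in zip(st[1:],c[1:]) if q[4]>8])
    if n=="side":
        e=s["eef_pos"];R=Ro.from_rotvec(s["tool_rot"])
        P=lambda p:proj(r,e+R.apply([p[1],p[0]+10,74-p[2]])).round().astype(int)
        print("interior", [P(p) for p in((-61,-36,4),(-61,36,4),(0,36,4),(0,-36,4))])
        q=np.array([P(p) for p in((-61,-36,6),(-61,36,6),(-61,36,38),(60,36,38),(60,-36,38),(60,-36,16))],np.int32);m=np.zeros(h.shape[:2],np.uint8);cv2.fillConvexPoly(m,cv2.convexHull(q),1)
        ys,xs=np.nonzero(m&(h[...,1]>110)&(h[...,2]>70)&(h[...,0]<10));print("reddish in scoop",len(xs),xs[:20],ys[:20])
```

```text
[ 626.92446993 -178.16136225  299.69916213] [-0.23930661 -0.06719618 -2.71404027]
([0.4, 0.5, 179.7], [-0.4, 0.2, -0.0])
side [([0, 0, 129, 241, 18082], [37, 36, 35]), ([240, 0, 82, 32, 1279], [44, 50, 60]), ([320, 0, 20, 5, 51], [47, 55, 66]), ([355, 0, 64, 44, 1891], [31, 31, 32]), ([358, 2, 9, 5, 18], [45, 54, 64]), ([334, 4, 12, 5, 24], [48, 57, 66]), ([322, 22, 10, 4, 15], [46, 55, 65]), ([65, 25, 3, 6, 10], [39, 37, 36]), ([340, 24, 6, 4, 9], [49, 57, 66]), ([65, 32, 4, 9, 19], [39, 36, 35]), ([35, 40, 28, 17, 252], [38, 36, 34]), ([321, 47, 82, 167, 7583], [37, 35, 34]), ([362, 49, 6, 3, 9], [49, 56, 67]), ([0, 69, 2, 9, 11], [22, 21, 25]), ([0, 126, 2, 8, 12], [49, 56, 67]), ([9, 132, 4, 7, 14], [48, 55, 67]), ([249, 195, 17, 14, 141], [119, 127, 133]), ([229, 197, 23, 21, 217], [30, 30, 29]), ([189, 202, 45, 44, 715], [70, 117, 171]), ([0, 220, 18, 31, 297], [66, 66, 68]), ([220, 233, 15, 25, 173], [71, 120, 175]), ([88, 234, 71, 134, 4629], [70, 117, 172]), ([319, 237, 72, 76, 3159], [83, 125, 161]), ([29, 241, 15, 9, 47], [43, 49, 58]), ([26, 242, 53, 80, 1990], [70, 116, 
[... 20172 characters left out ...]
9]), ([112, 389, 7, 5, 11], [45, 96, 160]), ([122, 389, 8, 10, 25], [43, 90, 151]), ([75, 391, 8, 9, 24], [45, 94, 157]), ([158, 390, 7, 6, 11], [47, 97, 162]), ([55, 393, 11, 5, 15], [48, 97, 162]), ([102, 395, 4, 5, 10], [49, 98, 166]), ([113, 396, 6, 3, 9], [49, 100, 167]), ([0, 400, 4, 5, 9], [16, 32, 64]), ([138, 401, 6, 5, 10], [48, 98, 166]), ([145, 401, 6, 5, 10], [47, 97, 163]), ([148, 400, 29, 20, 115], [51, 106, 178]), ([5, 402, 5, 6, 12], [21, 39, 74]), ([166, 402, 10, 9, 20], [44, 96, 164]), ([0, 408, 4, 5, 12], [7, 26, 47]), ([149, 412, 8, 8, 26], [50, 105, 174]), ([0, 415, 12, 5, 28], [16, 33, 51]), ([78, 415, 11, 5, 24], [94, 152, 187]), ([90, 414, 8, 6, 28], [93, 155, 189])]
```

Scoop looks empty in the side view, with no unexplained blobs on the bench. Lowering onto the mat.

Emit:
jog_arm --deltas '[[[0.5,0.5,15],[0,0,0]],[[0.5,0.5,45],[0,0,0]],[[0.5,0.5,75],[0,0,0]],[[0.5,0.5,105],[0,0,0]],[[0.5,0.5,135],[0,0,0]],[[0.5,0.5,165],[0,0,0]],[[0.5,0.5,185],[0,0,0]],[[0.5,0.5,195],[0,0,0]]]'

```text
time_s: 16.65
eef_pos: [625.2, -173.2, 102.6]
tool_rot: [-2.464, -1.939, 0.013]
ft_force: [-0.5, 0.2, -2.8]
opening: 12.2
gripper_force: 68.9
```

Emit:
jog_arm --deltas '[[[0,0,6],[0,0,0]],[[0,0,12],[0,0,0]],[[0,0,17],[0,0,0]],[[0,0,20],[0,0,0]],[[0,0,22],[0,0,0]],[[0,0,22],[0,0,0]]]'

```text
time_s: 17.15
eef_pos: [626.3, -175.4, 83.1]
tool_rot: [-2.469, -1.939, 0.01]
ft_force: [0.1, -0.2, -1.2]
opening: 12.7
gripper_force: 68.9
```

Emit:
jog_arm --deltas '[[[0,0,1],[0,0,0]],[[0,0,2],[0,0,0]],[[0,0,3],[0,0,0]],[[0,0,3],[0,0,0]]]'

```text
time_s: 17.48
eef_pos: [626.2, -175.4, 79.9]
tool_rot: [-2.468, -1.939, 0.011]
ft_force: [0.2, 0.7, -2.6]
opening: 12.8
gripper_force: 68.9
```

Emit:
jog_arm --deltas '[[[0,0,1],[0,0,0]],[[0,0,2],[0,0,0]],[[0,0,2],[0,0,0]]]'

```text
time_s: 17.73
eef_pos: [626.1, -175.5, 79.1]
tool_rot: [-2.469, -1.939, 0.01]
ft_force: [-5.7, 0.7, 9.7]
opening: 12.6
gripper_force: 70.7
```

Contact with the mat. Release and rise.

Emit:
jog_arm --deltas '[[[0,0,-0.8],[0,0,0]],[[0,0,-0.8],[0,0,0]],[[0,0,-0.8],[0,0,0]],[[0,0,-0.8],[0,0,0]],[[0,0,-0.8],[0,0,0]],[[0,0,-0.8],[0,0,0]]]' --fingers 40

```text
time_s: 18.23
eef_pos: [626.3, -175.3, 78.6]
tool_rot: [-2.468, -1.939, 0.011]
ft_force: [-0.5, 0.3, -0.0]
opening: 40.2
gripper_force: 0.0
```

Emit:
jog_arm --deltas '[[[0,0,-5],[0,0,0]],[[0,0,-20],[0,0,0]],[[0,0,-45],[0,0,0]],[[0,0,-80],[0,0,0]],[[0,0,-115],[0,0,0]],[[0,0,-150],[0,0,0]],[[0,-20,-185],[0,0,0]],[[0,-50,-210],[0,0,0]]]'

```text
time_s: 18.9
eef_pos: [580.0, -163.4, 291.9]
tool_rot: [2.47, 1.941, -0.008]
ft_force: [0.5, -0.8, -0.4]
opening: 40.2
gripper_force: 0.0
```

Emit:
jog_arm --deltas '[[[0,-30,0],[0,0,0]],[[0,-60,0],[0,0,0]],[[0,-90,0],[0,0,0]],[[0,-110,0],[0,0,0]],[[0,-110,0],[0,0,0]],[[0,-110,0],[0,0,0]]]'

```text
time_s: 19.4
eef_pos: [472.0, -137.0, 290.7]
tool_rot: [-2.47, -1.94, 0.009]
ft_force: [0.6, -0.7, 0.7]
opening: 40.0
gripper_force: 0.0
```

Run:
```python
from h import *; from rig import *
s=get_state();print(s["eef_pos"],s["ft_force"],s["opening"])
t0=np.load("top0.npz");s0=np.load("side0.npz");t=read_camera("top");r=read_camera("side")
# scissors / glue / box: registration shift old->new of patches
for n,a,b,x in(("side scissors",s0,r,(385,355,475,419)),("side glue",s0,r,(308,208,333,246)),("side box",s0,r,(164,170,229,205)),("side mat+scoop",s0,r,(300,235,410,318)),("top scissors",t0,t,(435,192,472,260)),("top glue",t0,t,(280,170,300,195)),("top box",t0,t,(112,205,160,275)),("top scoop",t0,t,(330,172,375,228))):
    x0,y0,x1,y1=x;m=cv2.matchTemplate(b["image"][max(0,y0-8):y1+8,x0-8:x1+8],a["image"][y0:y1,x0:x1],5);_,v,_,l=cv2.minMaxLoc(m);print(n,round(v,3),l[0]-8,l[1]-min(8,y0))
# scoop interior red and jar red
for n,q in(("top",t),("side",r)):
    h=cv2.cvtColor(q["image"],cv2.COLOR_BGR2HSV)
    m=((h[...,0]<11)&(h[...,1]>100)&(h[...,2]>60)).astype(np.uint8)
    x0,y0,x1,y1=(335,172,372,226) if n=="top" else (318,255,390,298)
    print(n,"red px in scoop: now",m[y0:y1,x0:x1].sum(),"start",((lambda g:(g[...,0]<11)&(g[...,1]>100)&(g[...,2]>60))(cv2.cvtColor((t0 if n=="top" else s0)["image"],cv2.COLOR_BGR2HSV))[y0:y1,x0:x1]).sum())
b=red(r,(180,190,240,250));y,x=np.nonzero(b);print("knob",onz(r,(x.mean(),y.mean()),61))
h=cv2.cvtColor(r["image"],cv2.COLOR_BGR2HSV)
for yy in range(184,214): print(yy,''.join('#' if v<200 and w<16 and k>27 else '.' for v,w,k in zip(h[yy,244:272,2],h[yy,244:272,0],h[yy,244:272,1])))
```

```text
[ 472.03581148 -136.97433789  290.65328055] [ 0.59816198 -0.68085682  0.6929944 ] 40.01501565563293
side scissors 0.994 0 0
side glue 0.999 0 0
side box 0.985 0 0
side mat+scoop 0.965 -1 -1
top scissors 0.932 0 0
top glue 0.993 0 0
top box 0.996 0 0
top scoop 0.773 -1 0
top red px in scoop: now 39 start 178
side red px in scoop: now 42 start 123
knob [436.22587123 260.05309833]
184 ##...############.........##
185 ##......#..#..............##
186 ###....................#####
187 ###...................######
188 ###...................######
189 ###...................######
190 ###...................######
191 ###...................######
192 ###...................######
193 ###...................###...
194 ####........................
195 ###.........##..............
196 ###........###..............
197 ####......#####.............
198 ###....########.............
199 ###...##########............
200 ##...######...####..........
201 #.....####....#####.........
202 ......###.#....####.........
203 ......#############.........
204 ........###########.........
205 .........###########........
206 ..........######.##.........
207 #...........#...............
208 ............................
209 ............................
210 ............................
211 ............................
212 ............................
213 ............................
```

Run:
```python
from h import *; from rig import *
t=read_camera("top");r=read_camera("side")
for q,(x0,y0,x1,y1) in((t,(328,170,378,228)),(r,(315,235,395,300))):
    h=cv2.cvtColor(q["image"],cv2.COLOR_BGR2HSV)[y0:y1,x0:x1]
    for row in h[::2]: print(''.join('W' if s<70 and v>70 else 'R' if (hh<11 and s>100 and v>85) else 'b' if v<70 else '.' for hh,s,v in row))
    print()
```

```text
..................................................
..................................................
..................................................
............WWW...................................
............WWWWWWWWW.............................
...........WWWWWWWWWWWWWWWWWWWWWW.................
...........WWWWWWWWWWWWWWWWWWWWWWWWWWWWWW.........
..........WWWWWWWWWWWWWWWWWWWWWWWWWWWWWW..........
..........WWWWWWWWWWWWWWWWWWWWWWWWWWWWWW.bb.......
.........WWWWWWWWWWWWWWWWWWWWWWWWWWWWWWW..........
.........WWWWWWWWWWWWWWWWWWWWWWWWWWWWWW...........
.........WWWWWWWWWWWWWWWWWWWWWWWWWWWWWW....b......
.........WW......WWWWWWWWWWWWWWWWWWWWWW...........
..........bbbbbbb......WWWWWWWWWWWWWWW............
..........bbbbbbbbbbbbbbb.......WWWWW.............
........WWWWWWWWbbbbbbbbbbbbbbbbb.bbbbb...........
......WWWWWWWWWWbbbbbbbbbbWWbbbbbbbbbb............
......WWWWWWWWWbbbbbbbbbbWWWWWWWWWbbbb............
......WWWWWWbbbbbbbbbbbbWWWWWWWWWWWb..............
.....WWWWWWbbbbbbbbbbbbbbbbbbWWWWWW...............
....WWWWWWbb.bbbbbbbbbbbbbbbbbbbbbbbb.............
....WWWWWbb...bbbbbbbbbbbbbbb
[... 2352 characters left out ...]
WWWWWWWWWWWWWWWWWWWWWWWWWWWWWWWWWWWWWWWWWWW.........
.........WWWWWWWWWWWWWWWWWWWWWWWWWWWWWWWWWWWWWWWWWWWWWWWWWWWWWWWWWWWWW..........
..........WWWWWWWWWWWWWWWWWWWWWWWWWWWWWWWWWWWWWWWWWWWWWWWWWWWWWW................
............WWWWWWWWWWWWWWWWWWWWWWWWWWWWWWWWWWWWWWWWWWWWW.......................
.............WWWWWWWWWWWWWWWWWWWWWWWWWWWWWWWWWWWWWW.............................
...............WWWWWWWWWWWWWWWWWWWWWWWWWWWWW....................................
................WWWWWWWWWWWWWWWWWWWWW...........................................
.................WWWWWWWWWWWWWW.................................................
...................WWWWW........................................................
```

Scoop is empty and upright on the mat, the lever is still shut, and the bystanders haven't moved. Handing in.

```bash
python3 -c "
from rig import *
print(sign_off())"
```

```text
the job is handed in; nothing more can be done
None
```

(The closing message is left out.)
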